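# Sweep the rock chips off the sorting board into the sample tray

### The arm

A 6-joint arm with a two-finger parallel gripper is mounted at the origin on the work surface. World frame = base frame: x ahead of the robot, y to its left, z up, the work surface at z = 0. Lengths are in m, angles in rad, forces in N, time in s.
With the tool pointing down it reaches from about 0.15 to 0.775 m from the base axis. Payload 6.1 kg.
Tool frame: the origin (TCP) lies midway between the tips of the shut fingers; the grasp point (between the pads) lies 19 mm behind it; z points along the fingers, y is the line along which they close (so a half turn about z gives the same grasp; the last joint's range is limited). The gripper opens to 85 mm and grips with 20 to 120 N. Pads are 22 mm wide; open, the fingers measure 114 mm over their backs; the gripper's body (76 mm by 85 mm) begins 54 mm behind the grasp point. The pads swing forward as they close: fully open they stand 13 mm farther back than shut.
Start: joints at [1.337, 0.126, -0.04, 1.405, 0, 1.571], TCP at [0.122, 0.511, 0.231] pointing down, gripper open.
Joint ranges: [-2.72, 2.72], [-0.95, 1.95], [-1.27, 1.35], [-1.78, 2.02], [-1.46, 1.47], [-3.14, 3.14]. Speed limits (rad/s): [2.39, 2.39, 3.01, 3.14, 3.14, 3.14].

### API

Orientations are given as a unit quaternion [w, x, y, z].
In Python, from rig import ctrl gives the robot as it stands. The module is installed in compiled form; this text tells all that it offers.
- The arm moves only by the tool drive_tool, never from a script. Its argument "increments" is a list of rows, each a list of 3 entries, a list of its own where there are three numbers: the shift along the tool's x, y, z normalised to -1 to 1, where 1 is 20 mm, then the turn, a rotation vector about the tool's x, y, z normalised to -1 to 1, where 1 is 5 degrees, then the gripper's target within -1 to 1 (fully open at 1, half-way at 0, shut at -1). A call has 1 to 5 rows; each row shifts and turns the commanded pose from where the row before left it, along the tool's axes as they then stand; what a row does not reach is not made up. A row lasts 1/8 s, in which the tool goes at most 62.5 mm and 10.7 degrees, less where a joint would pass 70% of its speed; a pose out of reach is approached as far as the arm can. A call with a number of a shift or a turn outside -1 to 1 is refused whole. A call with a gripper value outside its range is refused whole. The fingers move at their own pace and stop on an object; the grip force is fixed at half the most. Time passes only in rows, so rows that do not move let the fingers close. It gives the time, the measured TCP pose, the force, the opening and the grip force at its end, in the units of the state.
- ctrl.read_state(): the state, without advancing time (a new reading comes with each control period).
- ctrl.snapshot(name): name is "side" or "top" or "wrist"; returns (picture, depth): 400x640x3 uint8, red, green, blue; 400x640 float32, m along the optical axis (not along the pixel's ray), 0 where there is no reading.
- ctrl.get_calibration(name): a dict with "fx", "fy", "cx", "cy" (pixels), "eye" and "rotation" of the camera in the world. Camera axes: x right, y down, z forward; pixel columns grow to the right and rows downward; lengths in m; the calibration is good to about 2 mm. A picture is of the moment at which its call begins: read the wrist's pose just before it. get_calibration takes no time and is no camera call; for the wrist camera it gives the pose at the moment of the call.
- ctrl.job_done(): hands the job in; it is judged then, once.
Trained networks look in the newest picture that a camera, given by its name, has taken for a name from the list of things; names that differ only in an ending like _2 or _b are one class to them, and where a whole thing is asked for, a point or a joint stands for the part that bears it (a point fixed in the world has none). Each returns a list of dicts, best first, with "score" (0 to 1); they miss things now and then, are a little off and sometimes report something else, mostly with a low value. They report only what shows in the picture. A call takes as long as a camera call.
- ctrl.look_for(camera, label): "bbox" ([left, top, right, bottom] in pixels, round what is visible of it).
- ctrl.spot_point(camera, label): "centre" ([column, row] in pixels: a listed point, or the origin of a listed thing).
The state is a dict: "time": time; "qpos": joint angles; "joint_vel": joint speeds; "joint_efforts": joint torques, N m; "position": TCP position; "tcp_rot": TCP orientation; "ft_force": force on the tool from outside, world axes, zero at the start; "torque": the same for the moment, N m; "width": finger opening in m; "grip_force": force on a finger pad.
Only numpy, scipy, OpenCV 4.12 (cv2) and the standard library are available. Lean on these libraries where they do the work, as an engineer would, in place of code of your own. Each camera call takes 0.05 s, during which the arm holds its last target. There are 200 camera calls.

### The job

Clear the three loose rock chips off the white sorting board: push each one across the board with the fingertips, over the edge and into the open steel tray that stands against one side of it. Do not pick up any chip, and leave everything else on and around the board (the standing core plug, the little vial, the hand lens, the tools and the mug) where it is. All three chips must end up lying still inside the tray.

Things in the scene. Friction and masses are not known exactly. Their poses are not given: they have to be found in the camera images.
- board_top (a point): centre of the top face of the white laminate sorting board, a fixed slab 330 x 240 mm, 36 mm thick, its top 36 mm above the bench. Its x axis runs along the 330 mm length (roughly away from the robot), its y axis across the 240 mm width, z up. The tray stands against one of the two long edges (at board y = +120 mm or -120 mm), the closed case against the other.
- tray: open plain steel tray, fixed, 330 x 120 mm and 30 mm high outside, walls and floor 4 mm thick; origin at the centre of its underside on the bench; its axes are parallel to the board's (x along its 330 mm length, which lies along the board's long edge, y across). Its rim is 6 mm lower than the board's top, with a gap of 2 mm between tray and board; its centre is 182 mm from the board's centre.
- chip0_center (a point): First chip: rough, angular chip of grey stone, about 38 mm long, 34 mm wide and 20 mm high (the three differ by 2 mm or so), 25 to 50 g, lying flat on the board; the point is at its middle, 10 mm above its flat underside. Its width differs little with direction.
- chip1_center (a point): Second chip: rough, angular chip of grey stone, about 38 mm long, 34 mm wide and 20 mm high (the three differ by 2 mm or so), 25 to 50 g, lying flat on the board; the point is at its middle, 10 mm above its flat underside. Its width differs little with direction.
- chip2_center (a point): Third chip: rough, angular chip of grey stone, about 38 mm long, 34 mm wide and 20 mm high (the three differ by 2 mm or so), 25 to 50 g, lying flat on the board; the point is at its middle, 10 mm above its flat underside. Its width differs little with direction.
- plug_center (a point): core plug, to be left alone: smooth grey stone cylinder standing upright on the board among the chips, 30 mm in diameter, 56 mm high, so much taller than the chips; the point is at its middle. The three chips and the plug lie in four separate lanes across the board, about 65 mm apart along the board's x (each up to 7 mm off its lane), so each chip has a clear straight way to the tray.
- vial_center (a point): small amber glass vial with a black cap, to be left alone: 22 mm in diameter, 45 mm high, standing near the far end of the board; the point is half-way up.
- lens_center (a point): folded steel hand lens, to be left alone: 22 mm wide, 44 mm long, 8 mm thick, lying near the end of the board closest to the robot; the point is at the centre of its round part.
- case: closed flat grey and black specimen case, fixed, 330 x 120 mm, 30 mm high, against the board's other long edge; origin at the centre of its underside. Not a place for chips.
- hammer_grip (a point): hammer lying on the bench to the left of the board, to be left alone; the point is on its handle.
- brush_grip (a point): brush lying on the bench to the right of the board, to be left alone; the point is on its handle.
- mug: blue mug, 76 mm in diameter and 85 mm high, on the bench to the right of the board, to be left alone; origin at the centre of its underside.

How it is judged:
At the end, for the whole second after the job is handed in: All three chips lie still inside the tray (each centre at least 4 mm within the inner walls and below 27 mm above the tray's underside); plug, vial, lens, hammer, brush and mug are each within 12 mm of where they started, and plug and vial stand upright (x of chip0_center in the frame of tray between -0.157 and 0.157 m and y of chip0_center in the frame of tray between -0.052 and 0.052 m and z of each of chip0_center, chip1_center, chip2_center in the frame of tray below 0.027 m and x of chip1_center in the frame of tray between -0.157 and 0.157 m and y of chip1_center in the frame of tray between -0.052 and 0.052 m and x of chip2_center in the frame of tray between -0.157 and 0.157 m and y of chip2_center in the frame of tray between -0.052 and 0.052 m and linear speed of each of chip0, chip1, chip2 below 0.02 m/s and distance of each of plug_center, vial_center, lens_center, hammer_grip, brush_grip, mug from where it was at the start of the episode below 0.012 m and angle between each of plug_center, vial_center's own z axis and vertical below 0.2 rad); the robot touches nothing.
It fails at once if a chip was lifted (its centre more than about 15 mm above where it lay on the board) (height (world z) of any of chip0_center, chip1_center, chip2_center above 0.062 m).
It fails at once if something that should be left alone was shifted by more than 20 mm or knocked over (distance of any of plug_center, vial_center, lens_center, hammer_grip, brush_grip, mug from where it was at the start of the episode above 0.02 m or angle between any of plug_center, vial_center's own z axis and vertical above 0.5 rad).
It also fails if it takes over 58 s, if anything falls off the work surface, if the arm or the gripper's body presses on something with over 40 N, if the wrist force passes 120 N, or if a joint passes its speed limit or range.

## Working session

There is one attempt and no reset: what is moved stays moved. The work goes in short steps, Python scripts to look and compute and a tool call to move; the robot and the scene stay as the last step left them, time stands still between calls to the robot, and variables do not carry over. Pictures are saved under pics/ and viewed, at most 10 in all, crops included, and the job is handed in when it is done.

Besides the shell and the picture viewer there is one more tool, called after ">>>" as name(argument=value, ...), one argument or row to a line, values as JSON. drive_tool: Moves the arm, as the interface text tells. Its arguments: {"type":"object","properties":{"increments":{"type":"array","items":{"type":"array"}}},"required":["increments"]}

```bash
mkdir -p pics; cat > h.py <<'E'
import numpy as np, cv2
from rig import ctrl
def pt(cam,uv,dep,z=None):
    c=ctrl.get_calibration(cam);R=np.array(c["rotation"]);e=np.array(c["eye"])
    u,v=uv;d=np.array([(u-c["cx"])/c["fx"],(v-c["cy"])/c["fy"],1.])
    r=R@d
    if z is not None: return e+r*(z-e[2])/r[2]
    return e+r*dep[int(v),int(u)]
E
python3 - <<'E'
from h import *
s=ctrl.read_state();print(s["time"],s["position"],s["tcp_rot"],s["width"])
im,d=ctrl.snapshot("top");cv2.imwrite("pics/top0.png",im[...,::-1])
Z=dict(board_top=.036,tray=0,chip0_center=.046,chip1_center=.046,chip2_center=.046,plug_center=.064,vial_center=.058,lens_center=.04,case=0,mug=0)
for n,z in Z.items():
    for r in ctrl.spot_point("top",n)[:4]:
        p=r["centre"];print(n,round(r["score"],2),np.round(p),np.round(pt("top",p,d,z),3),np.round(pt("top",p,d),3))
E
```

```text
0.0 [0.12152747 0.51029991 0.23050111] [-9.52176682e-05  1.16649149e-01  9.93172834e-01 -8.30084424e-04] 0.08549664846456528Traceback (most recent call last):
  File "<stdin>", line 7, in <module>
  File "h.py", line 6, in pt
    r=R@d
      ~^~
ValueError: matmul: Input operand 1 has a mismatch in its core dimension 0, with gufunc signature (n?,k),(k,m?)->(n?,m?) (size 3 is different from 4)
```

View pics/top0.png

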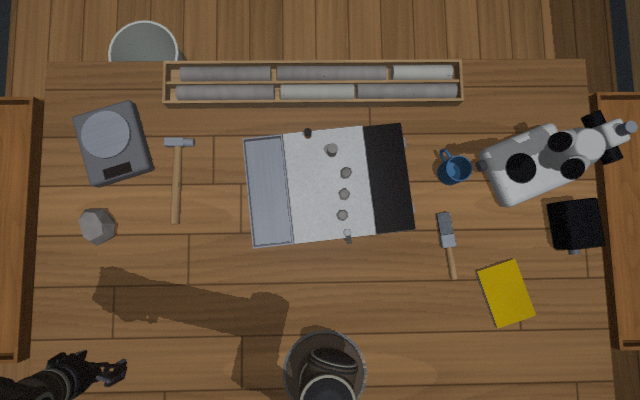

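The top view shows the tray on the left (268,192) and the board in the middle. There are grey objects at (331,149), (346,172), (344,194) and (342,215), with the vial at (308,133) and the lens at (348,236). The rotation comes as a quaternion, so I'll fix the helper.

```bash
sed -i 's/R=np.array(c\["rotation"\])/R=Rotation.from_quat(c["rotation"],scalar_first=True).as_matrix()/; 1a from scipy.spatial.transform import Rotation' h.py
python3 - <<'E'
from h import *
print(ctrl.get_calibration("top"))
im,d=ctrl.snapshot("top");cv2.imwrite("pics/crop.png",cv2.resize(im[110:260,235:425,::-1],None,fx=4,fy=4,interpolation=cv2.INTER_CUBIC))
Z=dict(board_top=.036,tray=0,chip0_center=.046,chip1_center=.046,chip2_center=.046,plug_center=.064,vial_center=.058,lens_center=.04,case=0,mug=0)
for n,z in Z.items():
    for r in ctrl.spot_point("top",n)[:4]:
        p=r["centre"];print(n,round(r["score"],2),np.round(p),np.round(pt("top",p,d,z),3),np.round(pt("top",p,d),3))
E
```

```text
{'fx': 391.57829893292427, 'fy': 391.57829893292427, 'cx': 318.77553198326416, 'cy': 200.36601550633569, 'eye': array([0.38283273, 0.03334224, 1.18075981]), 'rotation': array([ 0.02924326, -0.70084977,  0.71142625, -0.04274478])}
board_top 0.73 [328. 182.] [ 0.553 -0.018  0.036] [ 0.553 -0.018  0.036]
tray 0.86 [263. 192.] [0.532 0.177 0.   ] [0.532 0.177 0.006]
tray 0.62 [341. 217.] [ 0.452 -0.058  0.   ] [ 0.449 -0.054  0.051]
chip0_center 0.72 [176. 162.] [0.617 0.425 0.046] [0.621 0.432 0.027]
chip0_center 0.62 [344. 194.] [ 0.515 -0.064  0.046] [ 0.514 -0.063  0.053]
chip1_center 0.71 [173. 161.] [0.62  0.435 0.046] [0.625 0.443 0.023]
chip1_center 0.46 [342. 217.] [ 0.45  -0.055  0.046] [ 0.45  -0.054  0.051]
chip2_center 0.41 [341. 173.] [ 0.579 -0.056  0.046] [ 0.579 -0.056  0.048]
plug_center 0.69 [332. 150.] [ 0.643 -0.028  0.064] [ 0.637 -0.027  0.09 ]
vial_center 0.54 [306. 131.] [0.703 0.044 0.058] [0.696 0.044 0.082]
vial_center 0.34 [385. 180.] [ 0.553 -0.182  0.058] [ 0.558 -0.188  0.027]
lens_center 0.55 [347. 233.] [ 0.403 -0.071  0.04 ] [ 0.403 -0.071  0.041]
case 0.73 [389. 182.] [ 0.558 -0.205  0.   ] [ 0.553 -0.199  0.029]
case 0.32 [265. 189.] [0.54  0.173 0.   ] [0.539 0.173 0.002]
mug 0.61 [449. 173.] [ 0.581 -0.392  0.   ] [ 0.58  -0.39   0.006]
```

View pics/crop.png

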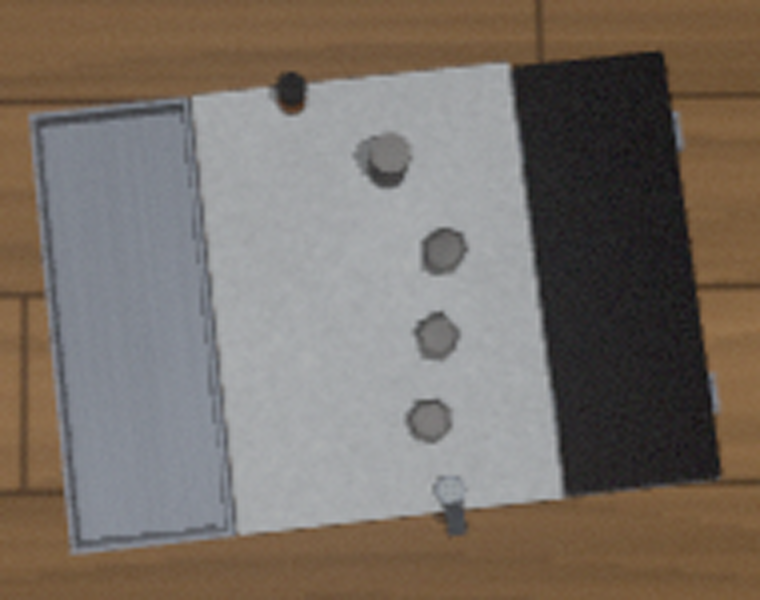

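The crop agrees: the plug is the tall one, furthest away, with three chips in line nearer, and the tray is on the +y side. I'll measure blobs from depth and plan the approach.

```bash
cat >> h.py <<'E'
def cloud():
    im,d=ctrl.snapshot("top");c=ctrl.get_calibration("top");R=Rotation.from_quat(c["rotation"],scalar_first=True).as_matrix()
    v,u=np.mgrid[:400,:640]
    P=np.stack([(u-c["cx"])/c["fx"]*d,(v-c["cy"])/c["fy"]*d,d],-1)@R.T+c["eye"]
    return im,d,P
def plan(x,y,z,yaw,n):
    "rows from current pose to world target; yaw=deg of tool x"
    s=ctrl.read_state();p=np.array(s["position"]);R0=Rotation.from_quat(s["tcp_rot"],scalar_first=True)
    a=np.radians(yaw);R1=Rotation.from_matrix(np.array([[np.cos(a),np.sin(a),0],[np.sin(a),-np.cos(a),0],[0,0,-1]]))
    w=(R0.inv()*R1).as_rotvec();t=np.array([x,y,z]);print("t",s["time"],"pos",p.round(3),"rotdeg",np.degrees(w).round(1))
    R=R0
    for i in range(n):
        print((R.inv().apply((t-p)/n)/.02).round(2).tolist(),(np.degrees(w)/n/5).round(2).tolist());R=R*Rotation.from_rotvec(w/n)
E
python3 - <<'E'
from h import *
im,d,P=cloud();g=im.astype(int)
b=((g.min(-1)>140)&(abs(P[...,2]-.036)<.006)&(d>0)).astype(np.uint8)
n,l,s,_=cv2.connectedComponentsWithStats(b);k=1+s[1:,4].argmax();q=P[l==k][:,:2].astype(np.float32)
print(s[k]);r=cv2.minAreaRect(q*1000);print(r);print(cv2.boxPoints(r).round())
m=((P[...,2]>.047)&(P[...,2]<.13)&(P[...,0]>.36)&(P[...,0]<.74)&(abs(P[...,1])<.15)).astype(np.uint8)
n,l,s,_=cv2.connectedComponentsWithStats(m)
for i in range(1,n):
    if s[i,4]>15:
        q=P[l==i];print(s[i,4],q.mean(0).round(3),q.min(0).round(3),q.max(0).round(3))
plan(.44,-.13,.16,96,16)
E
```

```text
[ 283  126   92  118 8115]
((550.690185546875, -18.476593017578125), (328.90753173828125, 238.9927520751953), 5.497823715209961)
[[ 376.   85.]
 [ 398. -153.]
 [ 726. -122.]
 [ 703.  116.]]
62 [0.693 0.042 0.073] [0.684 0.033 0.05 ] [0.706 0.051 0.084]
117 [ 0.641 -0.028  0.085] [ 0.628 -0.043  0.047] [ 0.658 -0.014  0.096]
86 [ 0.579 -0.068  0.052] [ 0.563 -0.082  0.047] [ 0.593 -0.053  0.059]
78 [ 0.516 -0.062  0.052] [ 0.504 -0.075  0.047] [ 0.531 -0.048  0.06 ]
75 [ 0.455 -0.055  0.053] [ 0.44  -0.068  0.047] [ 0.469 -0.041  0.058]
t 0.7 pos [0.122 0.511 0.231] rotdeg [ 0.   0.  70.6]
[-1.43, -1.72, 0.22] [0.0, 0.0, 0.88]
[-1.56, -1.6, 0.22] [0.0, 0.0, 0.88]
[-1.68, -1.48, 0.22] [0.0, 0.0, 0.88]
[-1.79, -1.34, 0.22] [0.0, 0.0, 0.88]
[-1.88, -1.2, 0.22] [0.0, 0.0, 0.88]
[-1.97, -1.05, 0.22] [0.0, 0.0, 0.88]
[-2.05, -0.9, 0.22] [0.0, 0.0, 0.88]
[-2.11, -0.74, 0.22] [0.0, 0.0, 0.88]
[-2.16, -0.57, 0.22] [0.0, 0.0, 0.88]
[-2.2, -0.41, 0.22] [0.0, 0.0, 0.88]
[-2.22, -0.24, 0.22] [0.0, 0.0, 0.88]
[-2.23, -0.06, 0.22] [0.0, 0.0, 0.88]
[-2.23, 0.11, 0.22] [0.0, 0.0, 0.88]
[-2.22, 0.28, 0.22] [0.0, 0.0, 0.88]
[-2.19, 0.45, 0.22] [0.0, 0.0, 0.88]
[-2.15, 0.62, 0.22] [0.0, 0.0, 0.88]
```

Board size checks out (329 x 239 mm, yaw 5.5°), and chip heights are right. Now over to behind the first chip, with fingers part closed to make a two-point pusher.

>>> drive_tool(
  increments=[
    [[-0.9, -1, 0], [0, 0, 0.9], -0.5],
    [[-0.9, -1, 0], [0, 0, 0.9], -0.5],
    [[-1, -1, 0], [0, 0, 0.9], -0.5],
    [[-1, -0.9, 0], [0, 0, 0.9], -0.5],
    [[-1, -0.8, 0], [0, 0, 0.9], -0.5],
  ],
)

```text
time: 1.32
position: [0.175, 0.3864, 0.2314]
tcp_rot: [0.0, 0.309, 0.951, 0.0]
ft_force: [0.3, -0.0, 0.4]
width: 0.0214
grip_force: 0.0
```

>>> drive_tool(
  increments=[
    [[-1, -0.7, 0], [0, 0, 0.9], -0.5],
    [[-1, -0.6, 0], [0, 0, 0.9], -0.5],
    [[-1, -0.5, 0], [0, 0, 0.9], -0.5],
    [[-1, -0.4, 0], [0, 0, 0.9], -0.5],
    [[-1, -0.3, 0], [0, 0, 0.9], -0.5],
  ],
)

```text
time: 1.95
position: [0.2114, 0.2801, 0.2314]
tcp_rot: [0.0, 0.489, 0.872, 0.0]
ft_force: [0.7, 0.2, 0.5]
width: 0.0212
grip_force: 0.0
```

>>> drive_tool(
  increments=[
    [[-1, -0.2, 0], [0, 0, 0.9], -0.5],
    [[-1, -0.1, 0], [0, 0, 0.9], -0.5],
    [[-1, 0, 0], [0, 0, 0.9], -0.5],
    [[-1, 0, 0], [0, 0, 0.9], -0.5],
    [[-1, 0, 0], [0, 0, 0.9], -0.5],
  ],
)

```text
time: 2.58
position: [0.2444, 0.1854, 0.2314]
tcp_rot: [0.0, 0.65, 0.76, 0.0]
ft_force: [0.8, 0.2, -0.2]
width: 0.0218
grip_force: 0.0
```

```bash
python3 - <<'E'
from h import *
plan(.460,-.112,.12,95.5,15);s=ctrl.read_state();print(s["width"],s["qpos"])
E
```

```text
t 2.575 pos [0.244 0.185 0.231] rotdeg [ 0.  -0.   3.5]
[-1.09, 0.56, 0.37] [0.0, -0.0, 0.05]
[-1.09, 0.56, 0.37] [0.0, -0.0, 0.05]
[-1.09, 0.56, 0.37] [0.0, -0.0, 0.05]
[-1.08, 0.57, 0.37] [0.0, -0.0, 0.05]
[-1.08, 0.57, 0.37] [0.0, -0.0, 0.05]
[-1.08, 0.58, 0.37] [0.0, -0.0, 0.05]
[-1.08, 0.58, 0.37] [0.0, -0.0, 0.05]
[-1.08, 0.59, 0.37] [0.0, -0.0, 0.05]
[-1.07, 0.59, 0.37] [0.0, -0.0, 0.05]
[-1.07, 0.59, 0.37] [0.0, -0.0, 0.05]
[-1.07, 0.6, 0.37] [0.0, -0.0, 0.05]
[-1.07, 0.6, 0.37] [0.0, -0.0, 0.05]
[-1.06, 0.61, 0.37] [0.0, -0.0, 0.05]
[-1.06, 0.61, 0.37] [0.0, -0.0, 0.05]
[-1.06, 0.62, 0.37] [0.0, -0.0, 0.05]
0.02182896698811374 [ 6.48993004e-01 -2.88915089e-01 -4.15177347e-01  1.44406906e+00
 -7.07937908e-05  2.06347528e+00]
```

>>> drive_tool(
  increments=[
    [[-1, 0.55, 0.3], [0, 0, 0.7], -0.5],
    [[-1, 0.55, 0.3], [0, 0, 0], -0.5],
    [[-1, 0.55, 0.3], [0, 0, 0], -0.5],
    [[-1, 0.55, 0.3], [0, 0, 0], -0.5],
    [[-1, 0.55, 0.3], [0, 0, 0], -0.5],
  ],
)

```text
time: 3.2
position: [0.3103, 0.092, 0.2013]
tcp_rot: [0.0, 0.672, 0.741, 0.0]
ft_force: [0.2, 0.5, 0.4]
width: 0.0213
grip_force: 0.0
```

>>> drive_tool(
  increments=[
    [[-1, 0.55, 0.3], [0, 0, 0], -0.5],
    [[-1, 0.55, 0.3], [0, 0, 0], -0.5],
    [[-1, 0.55, 0.3], [0, 0, 0], -0.5],
    [[-1, 0.55, 0.3], [0, 0, 0], -0.5],
    [[-1, 0.55, 0.3], [0, 0, 0], -0.5],
  ],
)

```text
time: 3.82
position: [0.3747, -0.0022, 0.1712]
tcp_rot: [0.0, 0.672, 0.741, 0.0]
ft_force: [0.1, -0.4, 0.7]
width: 0.0212
grip_force: 0.0
```

>>> drive_tool(
  increments=[
    [[-1, 0.55, 0.3], [0, 0, 0], -0.5],
    [[-1, 0.55, 0.3], [0, 0, 0], -0.5],
    [[-1, 0.55, 0.3], [0, 0, 0], -0.5],
    [[-1, 0.55, 0.3], [0, 0, 0], -0.5],
    [[-1, 0.55, 0.3], [0, 0, 0], -0.5],
  ],
)

```text
time: 4.45
position: [0.4394, -0.0964, 0.1412]
tcp_rot: [0.0, 0.672, 0.741, 0.0]
ft_force: [1.0, 0.2, 0.7]
width: 0.0217
grip_force: 0.0
```

```bash
python3 - <<'E'
from h import *
plan(.4595,-.107,.12,95.5,4);plan(.4595,-.107,.044,95.5,4)
E
```

```text
t 4.45 pos [ 0.439 -0.096  0.141] rotdeg [0.  0.  0.1]
[-0.16, 0.24, 0.26] [0.0, 0.0, 0.01]
[-0.16, 0.24, 0.26] [0.0, 0.0, 0.01]
[-0.16, 0.24, 0.26] [0.0, 0.0, 0.01]
[-0.16, 0.24, 0.26] [0.0, 0.0, 0.01]
t 4.45 pos [ 0.439 -0.096  0.141] rotdeg [0.  0.  0.1]
[-0.16, 0.24, 1.21] [0.0, 0.0, 0.01]
[-0.16, 0.24, 1.21] [0.0, 0.0, 0.01]
[-0.16, 0.24, 1.21] [0.0, 0.0, 0.01]
[-0.16, 0.24, 1.21] [0.0, 0.0, 0.01]
```

>>> drive_tool(
  increments=[
    [[-0.32, 0.5, 0.9], [0, 0, 0], -0.5],
    [[-0.32, 0.45, 1], [0, 0, 0], -0.5],
    [[0, 0, 1], [0, 0, 0], -0.5],
    [[0, 0, 1], [0, 0, 0], -0.5],
    [[0, 0, 0.9], [0, 0, 0], -0.5],
  ],
)

```text
time: 5.08
position: [0.4592, -0.1068, 0.0445]
tcp_rot: [-0.0, 0.672, 0.741, -0.0]
ft_force: [-0.5, 0.2, 0.3]
width: 0.0212
grip_force: 0.0
```

```bash
python3 - <<'E'
from h import *
s=ctrl.read_state();print(s["position"],s["ft_force"])
im,d=ctrl.snapshot("wrist");cv2.imwrite("pics/w0.png",im[...,::-1])
im,d=ctrl.snapshot("side");cv2.imwrite("pics/s0.png",im[...,::-1])
E
```

```text
[ 0.4591701  -0.10678158  0.04445826] [-0.49728091  0.20568931  0.32741505]
```

View pics/w0.png

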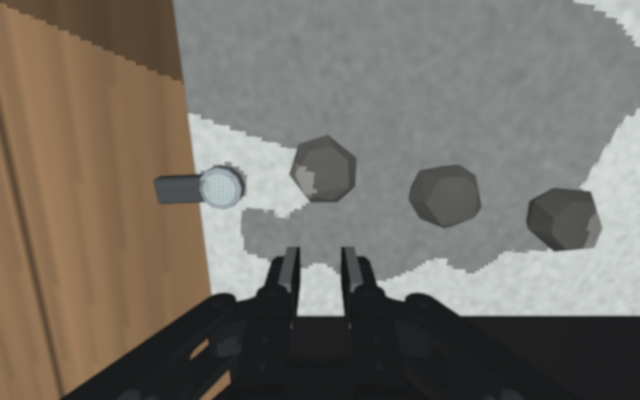

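View pics/s0.png

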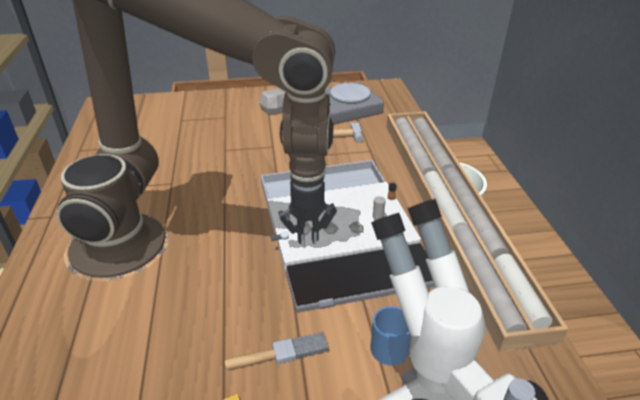

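The wrist view shows the first chip at (323,168) centred ahead of the pads (292 and 347, 270), with the lens at (215,188) well clear. The side view shows the tips down behind the chip. Now the push.

>>> drive_tool(
  increments=[
    [[0.5, 0, 0.1], [0, 0, 0], -0.5],
    [[0.6, 0, 0], [0, 0, 0], -0.5],
    [[0.6, 0, 0], [0, 0, 0], -0.5],
    [[0.6, 0, 0], [0, 0, 0], -0.5],
    [[0.6, 0, 0], [0, 0, 0], -0.5],
  ],
)

```text
time: 5.8
position: [0.4535, -0.0479, 0.0436]
tcp_rot: [0.0, 0.672, 0.741, 0.0]
ft_force: [0.8, -0.6, 0.7]
width: 0.0214
grip_force: 0.5
```

>>> drive_tool(
  increments=[
    [[0.6, 0, 0], [0, 0, 0], -0.5],
    [[0.6, 0, 0], [0, 0, 0], -0.5],
    [[0.6, 0, 0], [0, 0, 0], -0.5],
    [[0.6, 0, 0], [0, 0, 0], -0.5],
    [[0.6, 0, 0], [0, 0, 0], -0.5],
  ],
)

```text
time: 6.42
position: [0.4475, 0.0117, 0.0434]
tcp_rot: [0.0, 0.672, 0.741, 0.0]
ft_force: [0.2, -1.1, 2.4]
width: 0.0212
grip_force: 1.1
```

```bash
python3 - <<'E'
from h import *
im,d=ctrl.snapshot("wrist");cv2.imwrite("pics/w1.png",im[...,::-1])
plan(.5507-.0958*.110-.0914,-.0185+.9954*.110-.0095,.042,95.5,6)
E
```

```text
t 6.475 pos [0.447 0.013 0.043] rotdeg [-0.  -0.1  0.1]
[0.57, 0.07, 0.01] [-0.0, -0.0, 0.0]
[0.57, 0.07, 0.01] [-0.0, -0.0, 0.0]
[0.57, 0.07, 0.01] [-0.0, -0.0, 0.0]
[0.57, 0.07, 0.01] [-0.0, -0.0, 0.0]
[0.57, 0.07, 0.01] [-0.0, -0.0, 0.0]
[0.57, 0.07, 0.01] [-0.0, -0.0, 0.0]
```

View pics/w1.png

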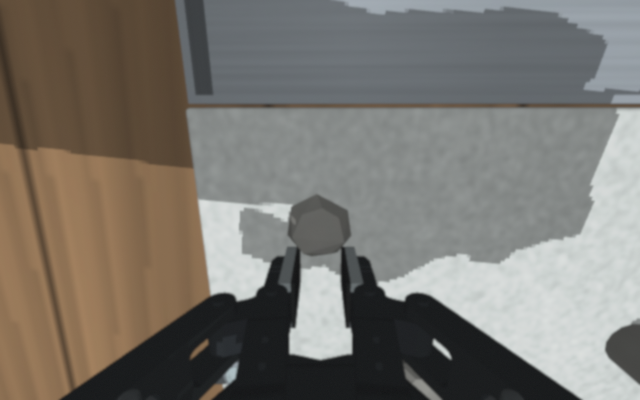

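The chip is cradled at (320,225) and the board edge is at row 105. I'll keep going, then look.

>>> drive_tool(
  increments=[
    [[0.6, 0, 0], [0, 0, 0], -0.5],
    [[0.6, 0, 0], [0, 0, 0], -0.5],
    [[0.6, 0, 0], [0, 0, 0], -0.5],
    [[0.6, 0, 0], [0, 0, 0], -0.5],
    [[0.5, 0, 0], [0, 0, 0], -0.5],
  ],
)

```text
time: 7.1
position: [0.4417, 0.0695, 0.0432]
tcp_rot: [-0.0, 0.672, 0.741, -0.0]
ft_force: [0.5, -0.4, 0.9]
width: 0.0211
grip_force: 0.6
```

>>> drive_tool(
  increments=[
    [[0.5, 0, 0], [0, 0, 0], -0.5],
    [[0.4, 0, 0], [0, 0, 0], -0.5],
    [[0.4, 0, 0], [0, 0, 0], -0.5],
    [[0, 0, 0], [0, 0, 0], -0.5],
  ],
)

```text
time: 7.6
position: [0.4391, 0.095, 0.0431]
tcp_rot: [-0.0, 0.671, 0.741, -0.0]
ft_force: [0.4, -0.5, -0.2]
width: 0.0218
grip_force: 0.0
```

```bash
python3 - <<'E'
from h import *
im,d=ctrl.snapshot("wrist");cv2.imwrite("pics/w2.png",im[...,::-1])
for v,u in [(200,320),(180,320),(160,320),(220,320)]: print(pt("wrist",(u,v),d).round(3))
plan(.520,-.113,.10,95.5,12)
E
```

```text
[0.437 0.123 0.024]
[0.435 0.135 0.027]
[0.435 0.143 0.006]
[0.439 0.104 0.005]
t 7.65 pos [0.439 0.095 0.043] rotdeg [-0.   0.   0.1]
[-0.89, 0.25, -0.24] [-0.0, 0.0, 0.0]
[-0.89, 0.25, -0.24] [-0.0, 0.0, 0.0]
[-0.89, 0.25, -0.24] [-0.0, 0.0, 0.0]
[-0.89, 0.25, -0.24] [-0.0, 0.0, 0.0]
[-0.89, 0.25, -0.24] [-0.0, 0.0, 0.0]
[-0.89, 0.25, -0.24] [-0.0, 0.0, 0.0]
[-0.89, 0.25, -0.24] [-0.0, 0.0, 0.0]
[-0.89, 0.25, -0.24] [-0.0, 0.0, 0.0]
[-0.89, 0.25, -0.24] [-0.0, 0.0, 0.0]
[-0.89, 0.25, -0.24] [-0.0, 0.0, 0.0]
[-0.89, 0.25, -0.24] [-0.0, 0.0, 0.0]
[-0.89, 0.25, -0.24] [-0.0, 0.0, 0.0]
```

View pics/w2.png

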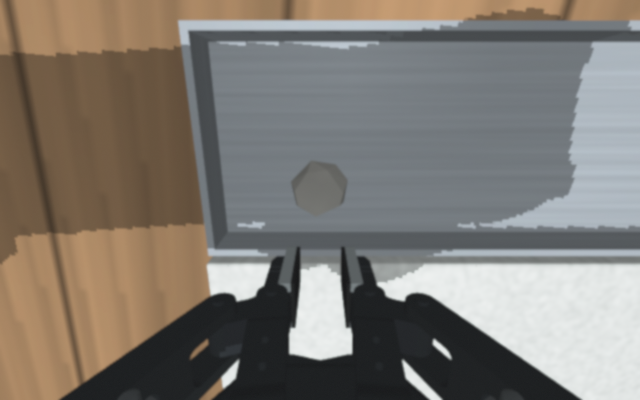

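First chip lies flat in the tray at (320,188). On to the second.

>>> drive_tool(
  increments=[
    [[-0.6, 0, -1], [0, 0, 0], -0.5],
    [[-1, 0.1, -1], [0, 0, 0], -0.5],
    [[-1, 0.3, -1], [0, 0, 0], -0.5],
    [[-1, 0.4, 0], [0, 0, 0], -0.5],
    [[-1, 0.4, 0], [0, 0, 0], -0.5],
  ],
)

```text
time: 8.28
position: [0.4726, 0.0044, 0.1036]
tcp_rot: [0.0, 0.672, 0.741, 0.0]
ft_force: [-0.8, -0.3, -0.7]
width: 0.0214
grip_force: 0.0
```

>>> drive_tool(
  increments=[
    [[-1, 0.4, 0], [0, 0, 0], -0.5],
    [[-1, 0.4, 0], [0, 0, 0], -0.5],
    [[-1, 0.4, 0], [0, 0, 0], -0.5],
    [[-1, 0.4, 0], [0, 0, 0], -0.5],
    [[-1, 0.2, 0], [0, 0, 0], -0.5],
  ],
)

```text
time: 8.9
position: [0.5183, -0.0919, 0.1032]
tcp_rot: [-0.0, 0.672, 0.741, -0.0]
ft_force: [-0.7, -0.2, 0.4]
width: 0.0213
grip_force: 0.0
```

```bash
python3 - <<'E'
from h import *
plan(.5205,-.109,.043,95.5,1)
E
```

```text
t 8.9 pos [ 0.518 -0.092  0.103] rotdeg [-0.  -0.   0.1]
[-0.86, 0.02, 3.01] [-0.0, -0.0, 0.02]
```

>>> drive_tool(
  increments=[
    [[-0.9, 0, 0], [0, 0, 0], -0.5],
    [[0, 0, 1], [0, 0, 0], -0.5],
    [[0, 0, 1], [0, 0, 0], -0.5],
    [[0, 0, 1], [0, 0, 0], -0.5],
    [[0.4, 0, 0], [0, 0, 0], -0.5],
  ],
)

```text
time: 9.52
position: [0.5173, -0.1009, 0.0419]
tcp_rot: [-0.001, 0.672, 0.74, -0.001]
ft_force: [0.4, 0.0, 0.8]
width: 0.0212
grip_force: 0.0
```

>>> drive_tool(
  increments=[
    [[0.6, 0, 0], [0, 0, 0], -0.5],
    [[0.6, 0, 0], [0, 0, 0], -0.5],
    [[0.6, 0, 0], [0, 0, 0], -0.5],
    [[0.6, 0, 0], [0, 0, 0], -0.5],
    [[0.6, 0, 0], [0, 0, 0], -0.5],
  ],
)

```text
time: 10.15
position: [0.5132, -0.0402, 0.0438]
tcp_rot: [0.001, 0.672, 0.741, 0.0]
ft_force: [-0.0, -1.5, 2.2]
width: 0.0215
grip_force: 1.4
```

```bash
python3 - <<'E'
from h import *
im,d=ctrl.snapshot("wrist");cv2.imwrite("pics/w3.png",im[...,::-1])
plan(.5507-.0958*.1237+.9954*-.0285,-.0185+.9954*.1237+.0958*-.0285,.043,95.5,1)
E
```

```text
t 10.2 pos [ 0.513 -0.039  0.044] rotdeg [ 0.  -0.   0.2]
[7.03, 0.57, 0.04] [0.01, -0.0, 0.03]
```

View pics/w3.png

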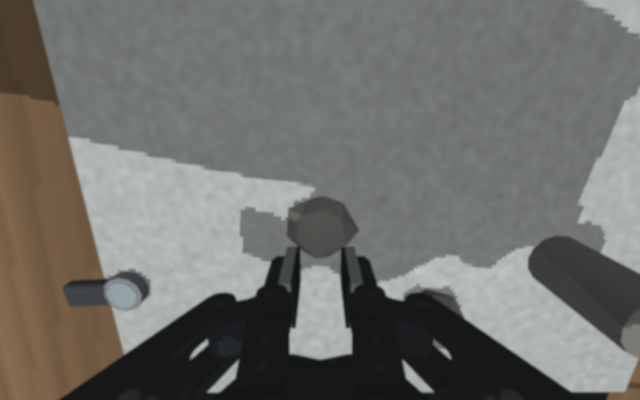

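Second chip is cradled at (322,226), and the third, at (435,298), is not touched. 7.0 units to go.

>>> drive_tool(
  increments=[
    [[0.6, 0, 0], [0, 0, 0], -0.5],
    [[0.6, 0, 0], [0, 0, 0], -0.5],
    [[0.6, 0, 0], [0, 0, 0], -0.5],
    [[0.6, 0, 0], [0, 0, 0], -0.5],
    [[0.6, 0, 0], [0, 0, 0], -0.5],
  ],
)

```text
time: 10.82
position: [0.507, 0.0195, 0.0434]
tcp_rot: [0.0, 0.672, 0.741, -0.0]
ft_force: [-0.0, -3.1, 4.2]
width: 0.0214
grip_force: 2.1
```

>>> drive_tool(
  increments=[
    [[0.6, 0, 0], [0, 0, 0], -0.5],
    [[0.6, 0, 0], [0, 0, 0], -0.5],
    [[0.6, 0, 0], [0, 0, 0], -0.5],
    [[0.6, 0, 0], [0, 0, 0], -0.5],
    [[0.5, 0, 0], [0, 0, 0], -0.5],
  ],
)

```text
time: 11.45
position: [0.5013, 0.0773, 0.0433]
tcp_rot: [0.0, 0.672, 0.741, 0.0]
ft_force: [0.4, -2.6, 5.3]
width: 0.0213
grip_force: 2.4
```

>>> drive_tool(
  increments=[
    [[0.5, 0, 0], [0, 0, 0], -0.5],
    [[0.4, 0, 0], [0, 0, 0], -0.5],
    [[0.2, 0, 0], [0, 0, 0], -0.5],
    [[0, 0, 0], [0, 0, 0], -0.5],
  ],
)

```text
time: 11.95
position: [0.4988, 0.0987, 0.0429]
tcp_rot: [-0.0, 0.671, 0.741, -0.0]
ft_force: [-0.6, -0.7, -0.7]
width: 0.021
grip_force: 0.0
```

```bash
python3 - <<'E'
from h import *
im,d=ctrl.snapshot("wrist");cv2.imwrite("pics/w4.png",im[...,::-1])
plan(.5835,-.115,.103,95.5,1)
E
```

```text
t 12.0 pos [0.499 0.098 0.043] rotdeg [-0.  -0.   0.1]
[-11.04, 3.16, -3.0] [-0.01, -0.0, 0.02]
```

View pics/w4.png

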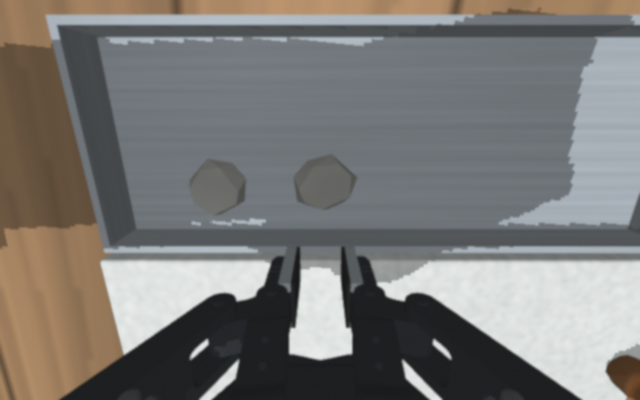

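Two chips are in the tray at (218,186) and (325,182). Now the third, in a lane a touch away from the plug.

>>> drive_tool(
  increments=[
    [[-0.6, 0, -1], [0, 0, 0], -0.5],
    [[-1, 0, -1], [0, 0, 0], -0.5],
    [[-1, 0, -1], [0, 0, 0], -0.5],
    [[-1, 0, 0], [0, 0, 0], -0.5],
    [[-1, 0, 0], [0, 0, 0], -0.5],
  ],
)

```text
time: 12.62
position: [0.5084, 0.0059, 0.1036]
tcp_rot: [0.0, 0.672, 0.741, 0.0]
ft_force: [-0.5, 0.7, -0.8]
width: 0.0214
grip_force: 0.0
```

>>> drive_tool(
  increments=[
    [[-1, 0.2, 0], [0, 0, 0], -0.5],
    [[-1, 0.4, 0], [0, 0, 0], -0.5],
    [[-1, 0.6, 0], [0, 0, 0], -0.5],
    [[-1, 0.6, 0], [0, 0, 0], -0.5],
    [[-1, 0.6, 0], [0, 0, 0], -0.5],
  ],
)

```text
time: 13.25
position: [0.5669, -0.0893, 0.1031]
tcp_rot: [-0.0, 0.672, 0.741, 0.0]
ft_force: [0.5, 0.3, 0.5]
width: 0.0212
grip_force: 0.0
```

```bash
python3 - <<'E'
from h import *
plan(.5815,-.115,.043,95.5,1)
E
```

```text
t 13.25 pos [ 0.567 -0.089  0.103] rotdeg [ 0.  -0.   0.1]
[-1.35, 0.6, 3.01] [0.0, -0.0, 0.02]
```

>>> drive_tool(
  increments=[
    [[-0.8, 0.3, 0], [0, 0, 0], -0.5],
    [[-0.6, 0.3, 0.5], [0, 0, 0], -0.5],
    [[0, 0, 0.9], [0, 0, 0], -0.5],
    [[0, 0, 0.9], [0, 0, 0], -0.5],
    [[0, 0, 0.7], [0, 0, 0], -0.5],
  ],
)

```text
time: 13.88
position: [0.5799, -0.1147, 0.0418]
tcp_rot: [-0.001, 0.672, 0.741, -0.0]
ft_force: [0.4, -0.4, 0.0]
width: 0.0212
grip_force: 0.0
```

>>> drive_tool(
  increments=[
    [[0.5, 0, 0], [0, 0, 0], -0.5],
    [[0.6, 0, 0], [0, 0, 0], -0.5],
    [[0.6, 0, 0], [0, 0, 0], -0.5],
    [[0.5, 0, 0], [0, 0, 0], -0.5],
  ],
)

```text
time: 14.38
position: [0.5764, -0.0698, 0.044]
tcp_rot: [0.001, 0.671, 0.741, 0.0]
ft_force: [-0.5, 0.2, -0.2]
width: 0.0218
grip_force: 0.3
```

```bash
python3 - <<'E'
from h import *
im,d=ctrl.snapshot("wrist");cv2.imwrite("pics/w5.png",im[...,::-1])
plan(.5507-.0958*.1237+.9954*.02,-.0185+.9954*.1237+.0958*.02,.043,95.5,1)
E
```

```text
t 14.425 pos [ 0.576 -0.069  0.044] rotdeg [ 0.  -0.   0.2]
[8.82, 0.0, 0.05] [0.01, -0.01, 0.04]
```

View pics/w5.png

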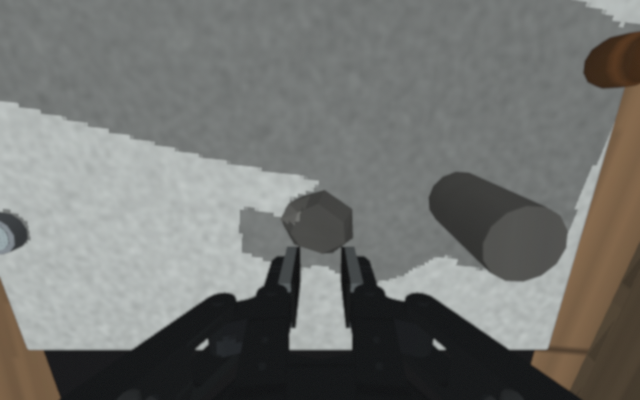

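Third chip is cradled at (318,222), and the plug top (left edge about column 483) clears the knuckles by over 10 mm. 8.8 units to go.

>>> drive_tool(
  increments=[
    [[0.6, 0, 0], [0, 0, 0], -0.5],
    [[0.6, 0, 0], [0, 0, 0], -0.5],
    [[0.6, 0, 0], [0, 0, 0], -0.5],
    [[0.6, 0, 0], [0, 0, 0], -0.5],
    [[0.6, 0, 0], [0, 0, 0], -0.5],
  ],
)

```text
time: 15.05
position: [0.5703, -0.0104, 0.0434]
tcp_rot: [0.0, 0.672, 0.741, 0.0]
ft_force: [0.8, -1.6, 2.5]
width: 0.0209
grip_force: 1.1
```

>>> drive_tool(
  increments=[
    [[0.6, 0, 0], [0, 0, 0], -0.5],
    [[0.6, 0, 0], [0, 0, 0], -0.5],
    [[0.6, 0, 0], [0, 0, 0], -0.5],
    [[0.6, 0, 0], [0, 0, 0], -0.5],
    [[0.6, 0, 0], [0, 0, 0], -0.5],
  ],
)

```text
time: 15.68
position: [0.5643, 0.0493, 0.0433]
tcp_rot: [0.0, 0.672, 0.741, -0.0]
ft_force: [0.2, -1.5, 4.0]
width: 0.0211
grip_force: 1.5
```

>>> drive_tool(
  increments=[
    [[0.6, 0, 0], [0, 0, 0], -0.5],
    [[0.6, 0, 0], [0, 0, 0], -0.5],
    [[0.5, 0, 0], [0, 0, 0], -0.5],
    [[0.5, 0, 0], [0, 0, 0], -0.5],
    [[0.4, 0, 0], [0, 0, 0], -0.5],
  ],
)

```text
time: 16.3
position: [0.5587, 0.1012, 0.0428]
tcp_rot: [-0.001, 0.672, 0.741, -0.0]
ft_force: [0.4, -0.9, 0.9]
width: 0.0214
grip_force: 0.0
```

>>> drive_tool(
  increments=[
    [[0.3, 0, 0], [0, 0, 0], -0.5],
    [[0, 0, 0], [0, 0, 0], -0.5],
    [[0, 0, -1], [0, 0, 0], -0.5],
    [[0, 0, -1], [0, 0, 0], -0.5],
    [[0, 0, -1], [0, 0, 0], -0.5],
  ],
)

```text
time: 16.92
position: [0.5586, 0.106, 0.1037]
tcp_rot: [-0.0, 0.672, 0.741, -0.0]
ft_force: [-0.4, -0.0, 0.5]
width: 0.0214
grip_force: 0.0
```

>>> drive_tool(
  increments=[
    [[0, 0, -1], [0, 0, 0], -0.5],
    [[0, 0, 0], [0, 0, 0], -0.5],
    [[0, 0, 0], [0, 0, 0], -0.5],
  ],
)

```text
time: 17.3
position: [0.5584, 0.106, 0.1224]
tcp_rot: [-0.0, 0.672, 0.741, -0.0]
ft_force: [-0.5, 0.1, -0.6]
width: 0.0216
grip_force: 0.0
```

```bash
python3 - <<'E'
from h import *
s=ctrl.read_state();print(s["time"],s["position"],s["ft_force"])
im,d=ctrl.snapshot("wrist");cv2.imwrite("pics/w6.png",im[...,::-1])
for r in ctrl.spot_point("wrist","chip0_center")[:3]:
    q=pt("wrist",r["centre"],d)-[.5507,-.0185,0];print(r,q[0]*.9954+q[1]*.0958,-q[0]*.0958+q[1]*.9954-.182,q[2])
E
```

```text
17.3 [0.55841132 0.10604962 0.12241447] [-0.51246816  0.06626354 -0.56937547]
{'centre': [253.7, 160.2], 'score': 0.82} -0.03454291005694338 -0.02113731122747073 0.024584300657787272
```

View pics/w6.png

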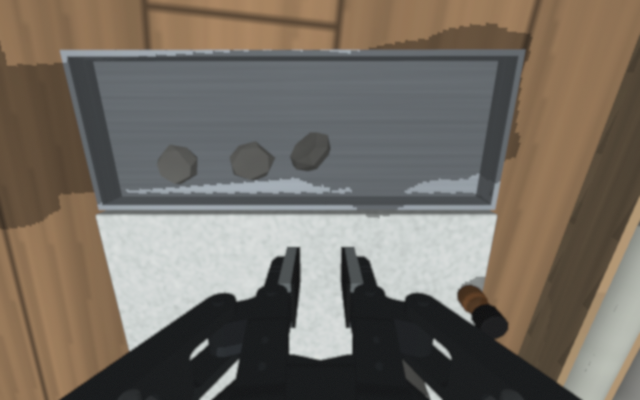

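All three chips are in the tray, at (178,164), (251,160) and (311,150). The last looks like it's standing on its side, so I'll check its height and stillness.

```bash
python3 - <<'E'
from h import *
def wr():
    c=ctrl.get_calibration("wrist");R=Rotation.from_quat(c["rotation"],scalar_first=True).as_matrix()
    im,d=ctrl.snapshot("wrist");v,u=np.mgrid[:400,:640]
    P=np.stack([(u-c["cx"])/c["fx"]*d,(v-c["cy"])/c["fy"]*d,d],-1)@R.T+c["eye"]-[.5507,-.0185,0]
    B=np.stack([P[...,0]*.9954+P[...,1]*.0958,-P[...,0]*.0958+P[...,1]*.9954-.182,P[...,2]],-1)
    m=((abs(B[...,0])<.155)&(abs(B[...,1])<.05)&(B[...,2]>.011)&(d>0)).astype(np.uint8)
    n,l,s,_=cv2.connectedComponentsWithStats(m)
    for i in range(1,n):
        if s[i,4]>100: q=B[l==i];print(s[i,4],((q.min(0)+q.max(0))/2).round(3),q.min(0).round(3),q.max(0).round(3))
wr();print();wr()
im,d,P=cloud()
m=((P[...,2]>.047)&(P[...,2]<.13)&(P[...,0]>.36)&(P[...,0]<.74)&(abs(P[...,1])<.15)).astype(np.uint8)
n,l,s,_=cv2.connectedComponentsWithStats(m)
for i in range(1,n):
    if s[i,4]>15: print(s[i,4],P[l==i].mean(0).round(3))
print(ctrl.spot_point("top","lens_center")[:1],pt("top",ctrl.spot_point("top","lens_center")[0]["centre"],d,.04))
E
```

```text
1157 [ 0.012 -0.015  0.025] [-0.005 -0.031  0.012] [0.029 0.    0.038]
1253 [-0.037 -0.023  0.021] [-0.055 -0.04   0.015] [-0.019 -0.007  0.028]
1200 [-0.099 -0.026  0.019] [-0.115 -0.043  0.011] [-0.083 -0.01   0.027]
14550 [ 0.02  -0.044  0.172] [-0.007 -0.05   0.125] [ 0.047 -0.037  0.22 ]
6082 [-0.027 -0.047  0.191] [-0.043 -0.05   0.168] [-0.01  -0.044  0.214]
6136 [ 0.067 -0.047  0.191] [ 0.05  -0.05   0.168] [ 0.083 -0.044  0.213]

1153 [ 0.011 -0.015  0.024] [-0.005 -0.031  0.012] [0.028 0.    0.037]
1254 [-0.037 -0.023  0.021] [-0.055 -0.04   0.014] [-0.019 -0.007  0.027]
1199 [-0.099 -0.026  0.02 ] [-0.115 -0.043  0.014] [-0.083 -0.01   0.027]
14540 [ 0.02  -0.043  0.172] [-0.007 -0.05   0.125] [ 0.047 -0.037  0.22 ]
6074 [-0.027 -0.047  0.191] [-0.044 -0.05   0.168] [-0.01  -0.044  0.214]
6130 [ 0.067 -0.047  0.191] [ 0.05  -0.05   0.168] [ 0.084 -0.044  0.214]
62 [0.693 0.042 0.074]
118 [ 0.641 -0.028  0.084]
[{'centre': [347.4, 235.4], 'score': 0.62}] [ 0.39576777 -0.07096721  0.04      ]
```

The third chip rests on its side: its top is at 37 mm, so its centre is about 21 mm, under the 27 mm limit, and it is still. Plug and vial haven't moved. Handing in.

```bash
python3 -c "
from rig import ctrl
print(ctrl.job_done())"
```

```text
the job is handed in; nothing more can be done
None
```

I pushed all three chips into the tray and handed the job in at about 18 s; in the last check they lay still inside it (one on its side, within the height limit), and the plug, vial and lens had not been touched, but no verdict came back.

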